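Drop a sanding drum's axle into its bearing stand

ROBOT

A 6-joint arm with a two-finger parallel gripper is mounted at the origin on the work surface. World frame = base frame: x ahead of the robot, y to its left, z up, the work surface at z = 0. Lengths are in mm, angles in degrees, forces in N, time in s.
With the tool pointing down it reaches from about 375 to 925 mm from the base axis. Payload 5.7 kg.
Tool frame: the origin (TCP) lies between the finger pads; the fingertips stand 17 mm ahead of it and the grasp point (between the pads) lies 2 mm behind it; z points along the fingers, y is the line along which they close (so a half turn about z gives the same grasp; the last joint's range is limited). The gripper opens to 88 mm and grips with 3 to 60 N. Pads are 20 mm wide; open, the fingers measure 115 mm over their backs; the gripper's body (75 mm by 178 mm) begins 61 mm behind the grasp point.
Start: joints at [-6.595, 20.558, 86.54, -0, 72.909, -6.595], TCP at [599.97, -0.004, 239.623] pointing down, gripper open.
Joint ranges: [-170.27, 170.27], [-57.76, 135], [12.27, 136.19], [-55.21, 235.2], [11.17, 155.16], [-170.74, 170.74]. Speed limits (degrees/s): [136.94, 136.94, 180, 180, 180, 180].

INTERFACE

Orientations are given as [roll, pitch, yaw] about the fixed x, y, z axes, in that order (R = Rz(yaw) Ry(pitch) Rx(roll)).
In Python, from plant import get_state, imaging, workorder gives the robot as it stands. The module is installed in compiled form; this text tells all that it offers.
- The arm moves only by the tool servo_tool, never from a script. Its argument "rows" is a list of rows, each a list of 7 numbers: the shift along the tool's x, y, z each as a share of 0.1 m, from -1 to 1, then the turn, a rotation vector about the tool's x, y, z each as a share of 1.5 rad, from -1 to 1, then the opening, from 0 (shut) to 1 (fully open). A call has 1 to 8 rows; each row is the pose to reach, as a shift and turn from the pose commanded when the call began, along the tool's axes at that moment; what a row does not reach only later rows make up. A row lasts 1/10 s, in which the tool goes at most 50 mm and 8.59 degrees, less where a joint would pass 70% of its speed; a pose out of reach is approached as far as the arm can. A call with a number of a shift or a turn outside -1 to 1 is refused whole. A call with a gripper value outside its range is refused whole. The fingers move at their own pace and stop on an object; "grip_force" is the grip in N (left out, the last holds). Time passes only in rows, so rows that repeat a pose let the fingers close. It gives the time, the measured TCP pose, the force, the opening and the grip force at its end, in the units of the state.
- get_state(): the state, without advancing time (a new reading comes with each control period).
- imaging.snapshot(name): name is "scene" or "side" or "wrist"; returns a dict with "image" (420x560x3 uint8, red, green, blue), "mtx" (3x3 intrinsics, pixels), "k1" (the pictures are not rectified: a ray, as slopes to the right and down, at radius r is drawn at 1 + k1 r^2 times it, then the intrinsics apply), "view" (4x4, takes a point from world to camera coordinates); the wrist camera has in their place "mount" (4x4, takes a point from camera to tool coordinates, whose origin is the TCP and whose axes are the flange's). Camera axes: x right, y up, looking along -z (the intrinsics and any distortion apply to the point x, -y, -z); pixel columns grow to the right and rows downward; lengths in mm; the calibration is good to about 2 mm. A picture is of the moment at which its call begins: read the wrist's pose just before it. There is no depth.
- workorder.finish_job(): hands the job in; it is judged then, once.
The state is a dict: "t": time; "q": joint angles; "qvel": joint speeds; "joint_efforts": joint torques, N m; "ee_pos": TCP position; "tool_rot": TCP orientation; "force": force on the tool from outside, world axes, zero at the start; "ft_torque": the same for the moment, N m; "finger_gap": finger opening in mm; "grip_force": force on a finger pad.
Only numpy, scipy, OpenCV 4.12 (cv2) and the standard library are available. Lean on these libraries where they do the work, as an engineer would, in place of code of your own. Each camera call takes 0.05 s, during which the arm holds its last target. There are 200 camera calls.

TASK

Take the sanding drum off its low wooden rack and fit it in the bearing stand: lower its axle into the two open slots together, then press it gently past the spring catches until both ends lie fully home and level on the slot floors. Let go of it, never force it hard against the stand, and leave the other things on the bench where they are.

Things in the scene. Friction and masses are not known exactly. Their poses are not given: they have to be found in the camera images.
- drum_mid (a point): Loose sanding drum: brown cylinder 50 mm across, 90 mm long, on a steel axle 12 mm across and 200 mm long that sticks out 55 mm at each end; 0.24 to 0.39 kg. This point is its centre. Its y axis runs along the axle; it can roll, so x and z may point any way round it. At the start the axle lies level in the rack's notches, its centre 45 mm above the bench.
- drum: the same sanding drum; its origin is drum_mid
- axle_left (a point): centre of one end face of the drum's axle, 100 mm from drum_mid along its +y axis
- axle_right (a point): centre of the other end face, 100 mm from drum_mid along its -y axis; the drum may go in either way round
- rack: Fixed wooden parking rack: board 70 x 190 x 8 mm with two blocks 46 mm long, 16 mm thick, centred at y = +72 and -72 mm, 47 mm high, each with a notch 15 mm wide and 8 mm deep on top. Origin under its centre on the bench, y along the axle it carries.
- stand: Fixed bearing stand on a wooden base 210 x 190 x 12 mm. Origin: on the bench under the base, 71 mm from its near edge, midway in y; z up, x away from the robot, y roughly along the fitted axle. A grey yoke with two upright cheeks, 14 mm thick, at y = +62 and -62 mm, is clamped with its slots' middle anywhere from x = 10 to 62 mm and turned up to 4 degrees about z. This is NOT measured: look or feel.
- stand_tops (a point): 88 mm straight above the stand's origin: the height of the cheeks' flat tops. An axle laid across both tops has its centre 6 mm above this and rolls or slides along them. A 10 mm high stop ends each top 82 mm before (-x) and 42 mm beyond the slots. The slot in each top is 14 mm wide, its mouth flared to 18 mm over the top 2 mm.
- stand_catches (a point): 78 mm straight above the stand's origin: the height of the spring catches. Two 8 mm round brass noses stick out 3 mm into each slot. An axle put in the mouths rests on them, its centre about 6 mm above this, and does not sink further by its own weight. A push down of 7 to 10 N on each end, in turn or together, takes it past them.
- stand_seats (a point): 70 mm straight above the stand's origin: the height of the axle's centre when it lies fully home on both slot floors (floors at 64 mm, 24 mm below the tops). A push of 10 to 20 N there is plenty; more than 60 N between drum and stand does damage, and touching down on the rigid cheeks or floors at 30 mm/s already knocks that hard: come down at 15 mm/s or less.
- glue: bystander: white glue bottle, 56 mm in diameter, 150 mm high, origin under its centre
- plane: bystander: small wooden hand plane, 160 x 50 x 70 mm, origin under its centre
- block: bystander: cork sanding block, 70 x 110 x 30 mm, origin under its centre
Mind the look-alikes: they are no part of the job. Leave any orange or red look-alike of the drum alone.

How it is judged (in metres and radians):
On the way:
1. the drum is lifted clear of its rack (height (world z) of each of axle_left, axle_right above 0.085 m), for 0.1 s.
At the end, for the whole second after the job is handed in: both axle ends lie on the slot floors (each end's centre 67 to 72.5 mm above the stand's underside; seated is 70), the drum is in the stand (centre 4 to 68 mm ahead of the stand's origin in x and within 14 mm in y), its axle along the stand's y within 0.12 rad, and it is at rest and let go (z of axle_left in the frame of stand between 0.067 and 0.0725 m and z of axle_right in the frame of stand between 0.067 and 0.0725 m and x of drum_mid in the frame of stand between 0.004 and 0.068 m and y of drum_mid in the frame of stand between -0.014 and 0.014 m and angle between the y axis of drum_mid and the y axis of stand, either way round below 0.12 rad and linear speed of drum below 0.02 m/s and angular speed of drum below 0.3 rad/s); the robot touches nothing.
It fails at once if the drum is pressed against the stand with more than 60 N (contact force between drum and stand above 60 N).
It fails at once if a bystander is moved by more than 20 mm (distance of any of glue, plane, block from where it was at the start of the episode above 0.02 m).
It also fails if it takes over 64 s, if anything falls off the work surface, if the arm or the gripper's body presses on something with over 40 N, if the wrist force passes 120 N, or if a joint passes its speed limit or range.

## Working session

There is one attempt and no reset: what is moved stays moved. The work goes in short steps, Python scripts to look and compute and a tool call to move; the robot and the scene stay as the last step left them, time stands still between calls to the robot, and variables do not carry over. Pictures are saved under pics/ and viewed, at most 10 in all, crops included, and the job is handed in when it is done.

Besides the shell and the picture viewer there is one more tool, called after "Call:" as name(argument=value, ...), one argument or row to a line, values as JSON. servo_tool: Moves the arm, as the interface text tells. Its arguments: {"type":"object","properties":{"rows":{"type":"array","items":{"type":"array","items":{"type":"number"}}},"grip_force":{"type":"number"}},"required":["rows"]}

```bash
mkdir -p pics
cat > h.py <<'E'
import numpy as np, cv2, pickle
from scipy.spatial.transform import Rotation as R
from plant import get_state, imaging, workorder
def snap(name,fn):
    s=get_state(); d=imaging.snapshot(name)
    if name=="wrist":
        T=np.eye(4);T[:3,:3]=R.from_euler('xyz',s['tool_rot'],degrees=True).as_matrix();T[:3,3]=s['ee_pos']
        d['view']=np.linalg.inv(T@np.array(d['mount']))
    cv2.imwrite(f'pics/{fn}.png',d['image'][:,:,::-1]); pickle.dump(d,open(f'pics/{fn}.pkl','wb')); return d
def load(fn): return pickle.load(open(f'pics/{fn}.pkl','rb'))
def ray(d,uv):
    K=np.array(d['mtx']);p=np.array([(uv[0]-K[0,2])/K[0,0],(uv[1]-K[1,2])/K[1,1]]);q=p.copy()
    for _ in range(20): q=p/(1+d['k1']*(q@q))
    C=np.linalg.inv(np.array(d['view'])); v=C[:3,:3]@[q[0],-q[1],-1]
    return C[:3,3],v/np.linalg.norm(v)
def atz(d,uv,z):
    o,v=ray(d,uv); return o+v*(z-o[2])/v[2]
def tri(*obs):
    A=0;b=0;L=[]
    for d,uv in obs:
        o,v=ray(d,uv);P=np.eye(3)-np.outer(v,v);A=A+P;b=b+P@o;L.append((o,P))
    x=np.linalg.solve(A,b); return x,[round(float(np.linalg.norm(P@(x-o))),1) for o,P in L]
def proj(d,X):
    c=np.array(d['view'])@np.append(X,1);q=np.array([c[0],-c[1]])/-c[2];q=q*(1+d['k1']*(q@q));K=np.array(d['mtx'])
    return K[0,0]*q[0]+K[0,2],K[1,1]*q[1]+K[1,2]
E
python3 - <<'E'
from h import *
print(get_state())
a=snap('scene','s0');b=snap('side','d0');w=snap('wrist','w0')
for d in(a,b,w): print(np.linalg.inv(d['view']).round(2)[:3],d['mtx'][0][0],d['k1'])
E
```

```text
{'t': 0.0, 'q': array([-6.59514838e+00,  2.05974724e+01,  8.65969551e+01, -4.53519436e-04,
        7.29071048e+01, -6.59453507e+00]), 'qvel': array([-0.09784581,  0.00537181, -0.00702608, -0.04597169, -0.08571913,
        0.06298846]), 'joint_efforts': array([-2.01257943e-03, -5.15376234e+01, -2.70722097e+01,  6.73234044e-02,
        3.48843460e-02, -1.61260368e-04]), 'ee_pos': array([5.99365743e+02, 5.86572633e-02, 2.38827856e+02]), 'tool_rot': array([-1.79899090e+02, -1.12298273e-02,  8.99995105e+01]), 'force': array([-0.05711087, -0.29806452,  0.0175032 ]), 'ft_torque': array([-0.02431435,  0.03003415, -0.03379517]), 'grip_force': 0.0, 'finger_gap': 87.85421017585426}
[[-7.40000e-01 -4.50000e-01  5.00000e-01  1.20806e+03]
 [ 6.80000e-01 -5.00000e-01  5.40000e-01  7.87560e+02]
 [ 1.00000e-02  7.40000e-01  6.70000e-01  9.91010e+02]] 486.00400145565175 -0.026595666917951028
[[-9.9000e-01  1.0000e-01 -1.2000e-01  4.3429e+02]
 [-1.5000e-01 -6.4000e-01  7.6000e-01  8.8856e+02]
 [-0.0000e+00  7.7000e-01  6.4000e-01  7.9239e+02]] 396.26369168941403 -0.006175574056007533
[[ 1.0000e+00  0.0000e+00  0.0000e+00  5.9907e+02]
 [-0.0000e+00  9.6000e-01  3.0000e-01  8.0870e+01]
 [-0.0000e+00 -3.0000e-01  9.6000e-01  3.8344e+02]] 355.96389134599366 -0.030860070100894338
```

View pics/s0.png

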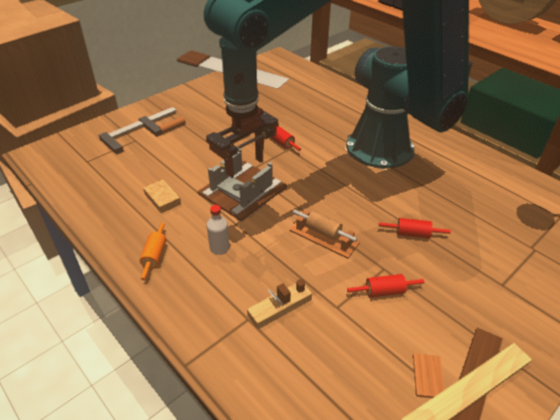

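View pics/d0.png

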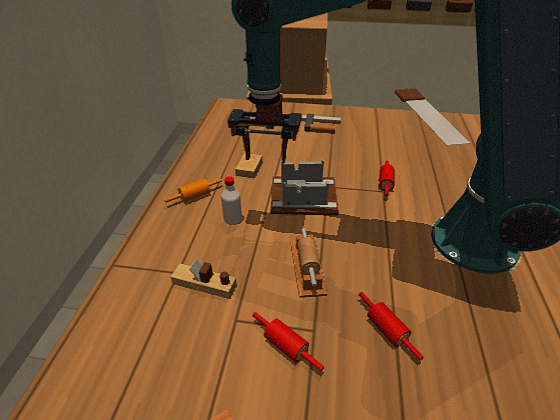

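The scene view shows the brown drum with axle ends at about (295,213) and (354,240), next to the stand at (243,185). In the side view the ends are at about (303,232) and (313,284). The glue and plane stand to the drum's left, and the red and orange drums are look-alikes.

Run:
```python
from h import *
a=load('s0');b=load('d0')
for u,v in [((295,213),(303,232)),((354,240),(313,284)),((324,226),(308,256)),((217,210),(229,181))]: 
    print(tri((a,u),(b,v)),atz(a,u,45),atz(b,v,45))
w=load('w0');cv2.imwrite('pics/w0b.png',cv2.resize(w['image'][:,:,::-1],(800,600),interpolation=cv2.INTER_CUBIC))
```

```text
(array([483.86749629,  74.24318789,  41.78407203]), [0.5, 0.5]) [485.88924471  76.0176593   45.        ] [483.77294211  78.49908044  45.        ]
(array([441.42029053, 259.18387207,  44.71698875]), [0.2, 0.2]) [441.77956758 259.52794427  45.        ] [441.37470242 259.20589957  45.        ]
(array([461.84349842, 167.16453069,  43.94179631]), [0.2, 0.2]) [462.8126649  168.05318016  45.        ] [461.76356713 167.95369503  45.        ]
(array([703.44250971,   9.86677666, 146.27250378]), [0.2, 0.2]) [643.12018087 -83.04927055  45.        ] [ 745.6392264  -128.27170834   45.        ]
```

View pics/w0.png

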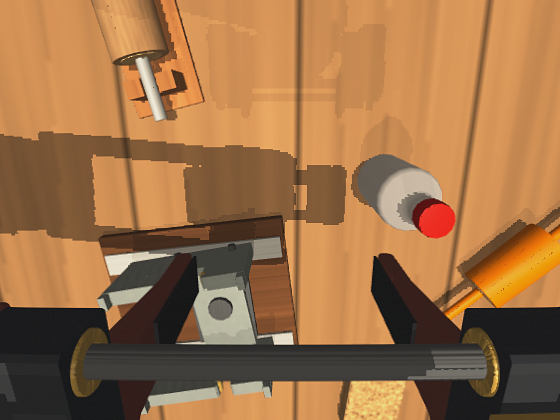

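Run:
```python
from h import *
w=load('w0');a=load('s0')
for u,z in [((100,237),12),((283,217),12),((298,345),12),((160,118),45),((220,308),40)]: print(u,atz(w,u,z).round(1))
for u in [(201,190),(237,213),(285,184)]: print(u,atz(a,u,12).round(1))
print(proj(load('d0'),[703,10,146]))
```

```text
(100, 237) [391.2 -60.3  12. ]
(283, 217) [597.  -36.8  12. ]
(298, 345) [ 615.2 -202.9   12. ]
(160, 118) [483.7  69.6  45. ]
(220, 308) [ 527.5 -133.2   40. ]
(201, 190) [ 604.8 -220.    12. ]
(237, 213) [587.6 -63.5  12. ]
(285, 184) [391.2 -66.5  12. ]
(np.float64(229.12185122430714), np.float64(181.19351081172198))
```

Call:
servo_tool(
  rows=[
    [-1, -0.9, 0, 0, 0, 0, 1],
    [-1, -0.9, 0, 0, 0, 0, 1],
    [-1, -0.9, 0, 0, 0, 0, 1],
    [-1, -0.9, 0, 0, 0, 0, 1],
    [-1, -0.9, 0, 0, 0, 0, 1],
  ],
)

```text
t: 0.65
ee_pos: [509.9, -100.3, 239.7]
tool_rot: [180.0, -0.0, 89.9]
force: [-0.0, -0.1, 0.3]
finger_gap: 87.6
grip_force: 0.0
```

Run:
```python
from h import *
w=snap('wrist','w1')
cv2.imwrite('pics/w1b.png',cv2.resize(w['image'][50:350,100:500,::-1],(800,600),interpolation=cv2.INTER_CUBIC))
print(get_state()['ee_pos'])
```

```text
[510.50987953 -99.81804425 239.73977364]
```

Call:
servo_tool(
  rows=[
    [-0.8, 0, 0, 0, 0, 0, 1],
    [-0.8, 0, 0, 0, 0, 0, 1],
    [-0.8, 0, 0, 0, 0, 0, 1],
    [-0.8, 0, 0, 0, 0, 0, 1],
  ],
)

```text
t: 1.1
ee_pos: [510.8, -179.4, 239.3]
tool_rot: [-180.0, -0.1, 90.0]
force: [-0.5, 0.3, -0.6]
finger_gap: 88.2
grip_force: 0.0
```

Run:
```python
from h import *
w=snap('wrist','w2')
cv2.imwrite('pics/w2b.png',cv2.resize(w['image'][0:300,80:480,::-1],(800,600),interpolation=cv2.INTER_CUBIC))
print(get_state()['ee_pos'])
```

```text
[ 510.45392647 -178.81323451  239.29520113]
```

View pics/w1b.png

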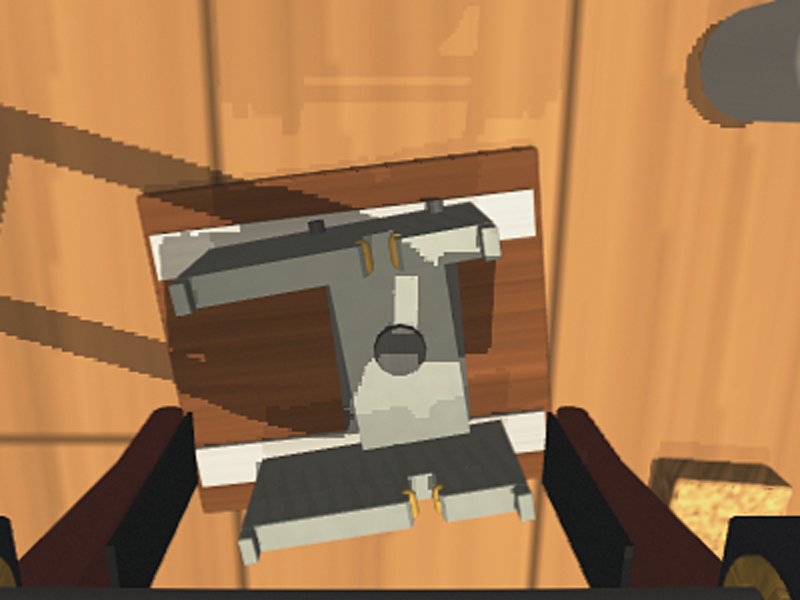

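View pics/w2b.png

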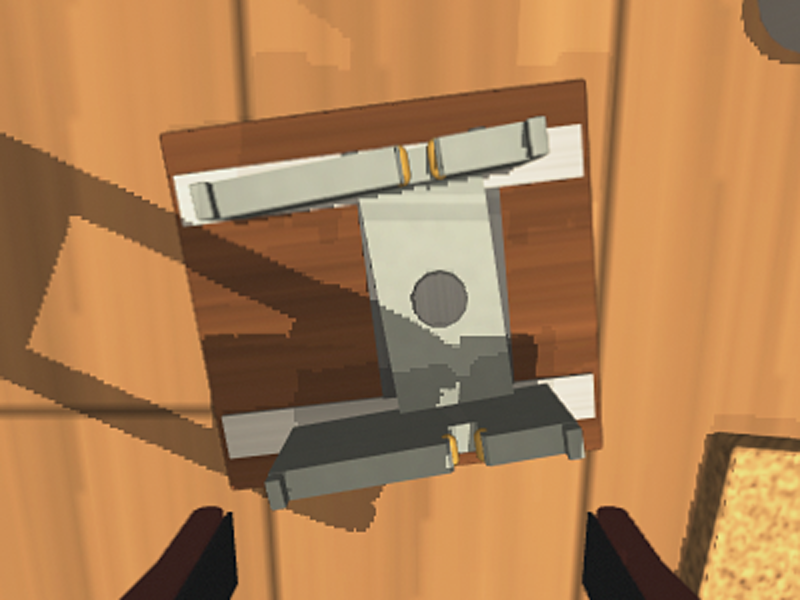

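Both views show the yoke's two slots with brass noses. In crop 1 the slot middles are at (380,256) and (425,501). In crop 2 they are at (418,163) and (466,448).

Run:
```python
from h import *
a=load('w1');b=load('w2')
f=lambda p:(p[0]/2+100-.25,p[1]/2+50-.25); g=lambda p:(p[0]/2+80-.25,p[1]/2-.25)
P=[]
for n,u,v in [('L',(380.5,255.5),(418.5,162.5)),('R',(425,501.5),(465.5,447.5))]:
    print(n,tri((a,f(u)),(b,g(v))),atz(a,f(u),80).round(1),atz(b,g(v),80).round(1)); P.append((atz(a,f(u),80)+atz(b,g(v),80))/2)
d=P[0]-P[1];print(np.linalg.norm(d),np.degrees(np.arctan2(-d[0],d[1])),(P[0]+P[1])/2)
# base corners w2 z=12
C=[atz(b,g(p),12) for p in [(160,133),(585,80),(602,447),(232,489)]]
for c in C: print(c.round(1))
# cheek direction, top z=88 edges in w2
for p,q in [((213,219),(530,153)),((283,506),(567,457))]:
    e=atz(b,g(q),88)-atz(b,g(p),88);print(np.degrees(np.arctan2(e[1],e[0])))
```

```text
L (array([514.22599561, -80.04500058,  79.28084207]), [0.1, 0.1]) [514.4 -79.9  80. ] [514.1 -80.1  80. ]
R (array([ 535.91730572, -201.16125792,   79.29378963]), [0.3, 0.3]) [ 536.2 -200.7   80. ] [ 535.6 -200.9   80. ]
122.76182864245334 10.1535502053646 [ 525.03630293 -140.41556388   80.        ]
[388.7 -61.7  12. ]
[594.6 -38.3  12. ]
[ 616.7 -223.6   12. ]
[ 410.5 -248.3   12. ]
11.073161064585982
10.405615309625704
```

Call:
servo_tool(
  rows=[
    [0.5, -0.25, 0, 0, 0, 0, 1],
    [1, -0.5, 0, 0, 0, 0, 1],
    [1, -0.5, 0, 0, 0, 0, 1],
  ],
)

```text
t: 1.45
ee_pos: [456.4, -74.9, 239.0]
tool_rot: [-179.8, -0.2, 90.2]
force: [0.2, 0.7, -0.1]
finger_gap: 87.8
grip_force: 0.0
```

Call:
servo_tool(
  rows=[
    [0.5, 0, 0, 0, 0, -0.08, 1],
    [1, 0, 0, 0, 0, -0.155, 1],
    [1, 0, 0, 0, 0, -0.155, 1],
    [1, 0, 0, 0, 0, -0.155, 1],
  ],
)

```text
t: 1.85
ee_pos: [460.1, 21.7, 239.8]
tool_rot: [180.0, 0.0, 103.5]
force: [-0.2, 0.1, 0.7]
finger_gap: 87.6
grip_force: 0.0
```

Call:
servo_tool(
  rows=[
    [0.5, 0.1, 0, 0, 0, 0, 1],
    [0.95, 0.22, 0, 0, 0, 0, 1],
    [0.95, 0.22, 0, 0, 0, 0, 1],
    [0.95, 0.22, 0, 0, 0, 0, 1],
    [0.95, 0.22, 0, 0, 0, 0, 1],
  ],
)

```text
t: 2.35
ee_pos: [459.8, 116.1, 239.5]
tool_rot: [-180.0, 0.0, 103.2]
force: [-0.1, 0.2, -0.3]
finger_gap: 88.1
grip_force: 0.0
```

Run:
```python
from h import *
w=snap('wrist','w3')
cv2.imwrite('pics/w3b.png',cv2.resize(w['image'][:,:,::-1],(800,600),interpolation=cv2.INTER_CUBIC))
s=get_state();print(s['ee_pos'],s['tool_rot'],s['t'])
for p in [[484.8,77,45],[441.5,259.4,45]]: print(proj(w,p))
```

```text
[459.76588104 115.9189505  239.57839945] [-1.79981098e+02  3.30040885e-02  1.03200208e+02] 2.4
(np.float64(300.3174201201351), np.float64(233.0517048337298))
(np.float64(302.45416780907624), np.float64(29.22231990462248))
```

View pics/w3b.png

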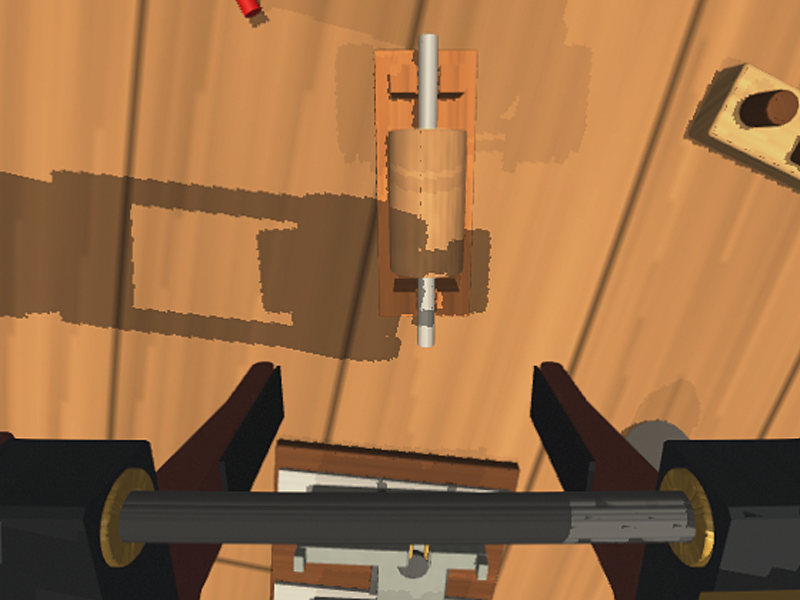

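The drum stands upright in this view, with its axle ends at (429,36) and (426,345).

Run:
```python
from h import *
w=load('w3');s=get_state();k=.7
E=[atz(w,(p[0]*k,p[1]*k),45) for p in [(429,35.5),(426,345)]]
d=E[0]-E[1];print(E,np.linalg.norm(d),np.degrees(np.arctan2(-d[0],d[1])))
a=load('s0');b=load('d0')
m=(E[0]+E[1])/2;print(m)
Rm=R.from_euler('xyz',s['tool_rot'],degrees=True).as_matrix()
print(Rm.T@(np.array([m[0],m[1],47-4])-s['ee_pos']))
for t in [(428,128,277)]: print(atz(w,(428*k,128*k),60),atz(w,(427*k,277*k),60))
```

```text
[array([438.85838745, 262.32656873,  45.        ]), array([484.91071105,  67.59256063,  45.        ])] 200.10534830357395 13.305337437900793
[461.88454925 164.95956468  45.        ]
[ 47.37428663  13.32617233 196.54675735]
[450.55655168 209.81581075  60.        ] [472.14767225 119.77547792  60.        ]
```

Call:
servo_tool(
  rows=[
    [0.3, 0.1, 0.3, 0, 0, 0, 1],
    [0.47, 0.13, 0.7, 0, 0, 0, 1],
    [0.47, 0.13, 1.0, 0, 0, 0, 1],
    [0.47, 0.13, 1.0, 0, 0, 0, 1],
  ],
)

```text
t: 2.8
ee_pos: [458.5, 164.5, 136.4]
tool_rot: [-179.5, 0.0, 103.2]
force: [-0.1, -1.5, 0.6]
finger_gap: 87.9
grip_force: 0.0
```

Call:
servo_tool(
  rows=[
    [0, 0, 0.3, 0, 0, 0, 1],
    [0, 0, 0.6, 0, 0, 0, 1],
    [0, 0, 0.85, 0, 0, 0, 1],
    [0, 0, 0.96, 0, 0, 0, 1],
    [0, 0, 0.96, 0, 0, 0, 1],
    [0, 0, 0.96, 0, 0, 0, 1],
  ],
)

```text
t: 3.4
ee_pos: [462.5, 165.9, 44.8]
tool_rot: [179.9, 0.0, 103.3]
force: [0.6, -0.7, -0.3]
finger_gap: 87.8
grip_force: 0.0
```

Call:
servo_tool(
  rows=[
    [0, 0, 0, 0, 0, 0, 0.4],
    [0, 0, 0, 0, 0, 0, 0.4],
    [0, 0, 0, 0, 0, 0, 0.4],
    [0, 0, 0, 0, 0, 0, 0.4],
    [0, 0, 0, 0, 0, 0, 0.4],
    [0, 0, 0, 0, 0, 0, 0.4],
    [0, 0, 0, 0, 0, 0, 0.4],
    [0, 0, 0, 0, 0, 0, 0.4],
  ],
  grip_force=30,
)

```text
t: 4.2
ee_pos: [461.3, 166.3, 43.7]
tool_rot: [-180.0, -0.0, 103.3]
force: [-0.1, 0.1, 4.1]
finger_gap: 49.4
grip_force: 30.0
```

Call:
servo_tool(
  rows=[
    [0, 0, -0.1, 0, 0, 0, 0.3],
    [0, 0, -0.3, 0, 0, 0, 0.3],
    [0, 0, -0.5, 0, 0, 0, 0.3],
    [0, 0, -0.75, 0, 0, 0, 0.3],
    [0, 0, -1, 0, 0, 0, 0.3],
    [0, 0, -1, 0, 0, 0, 0.3],
    [0, 0, -1, 0, 0, 0, 0.3],
  ],
  grip_force=40,
)

```text
t: 4.9
ee_pos: [461.2, 166.2, 143.6]
tool_rot: [180.0, 0.0, 103.3]
force: [0.0, -0.4, -3.8]
finger_gap: 49.3
grip_force: 40.0
```

Run:
```python
from h import *
s=get_state();print(s['ee_pos'],s['force'],s['ft_torque'],s['tool_rot'])
w=snap('wrist','w4');b=snap('side','d4')
y0=cv2.resize(w['image'][130:,:,::-1],(560,290));y1=b['image'][60:310,150:450,::-1]
c=np.zeros((600,800,3),np.uint8);c[:290,:560]=y0;c[300:550,:300]=y1;cv2.imwrite('pics/c4.png',c)
```

```text
[461.23100987 166.21487425 143.63117225] [ 0.03271216 -0.44532586 -3.82684276] [-0.0119903 -0.0253001  0.001396 ] [1.79963200e+02 2.66199399e-03 1.03326398e+02]
```

View pics/c4.png

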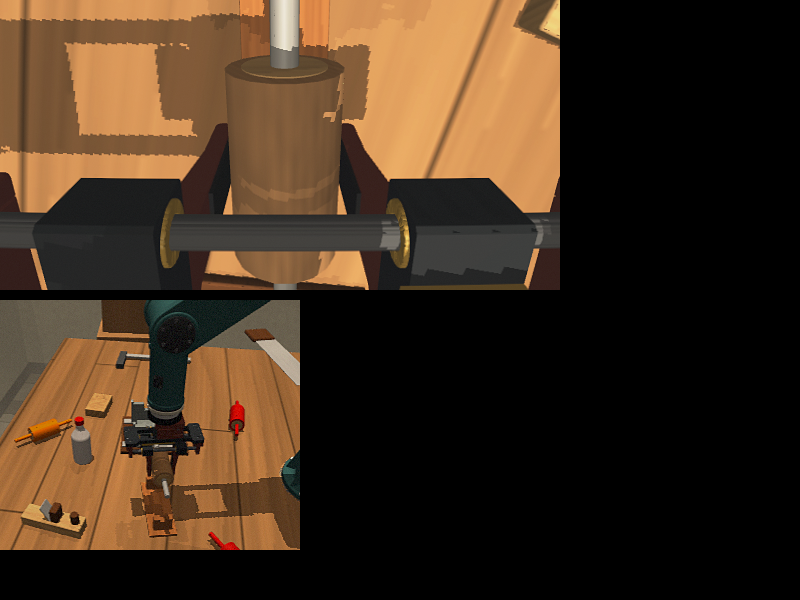

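Call:
servo_tool(
  rows=[
    [-0.2, 0, 0, 0, 0, 0, 0.3],
    [-0.5, 0, 0, 0, 0, 0, 0.3],
    [-0.8, 0, 0, 0, 0, 0, 0.3],
    [-1, 0, 0, 0, 0, 0, 0.3],
  ],
)

```text
t: 5.4
ee_pos: [483.6, 67.4, 142.1]
tool_rot: [-179.8, -0.0, 103.3]
force: [0.6, 1.1, -3.6]
finger_gap: 49.4
grip_force: 40.0
```

Call:
servo_tool(
  rows=[
    [-0.3, 0, 0, 0, 0, 0, 0.3],
    [-0.6, -0.04, 0, 0, 0, 0, 0.3],
    [-0.9, -0.08, 0, 0, 0, 0, 0.3],
    [-1, -0.08, 0, 0, 0, 0, 0.3],
  ],
)

```text
t: 5.8
ee_pos: [498.9, -32.4, 142.1]
tool_rot: [-179.8, -0.0, 103.2]
force: [-1.1, 0.9, -3.2]
finger_gap: 49.5
grip_force: 40.0
```

Call:
servo_tool(
  rows=[
    [-0.3, 0, 0, 0, 0, 0.018, 0.3],
    [-0.6, 0, 0, 0, 0, 0.036, 0.3],
    [-0.9, 0, 0, 0, 0, 0.036, 0.3],
    [-1, 0, 0, 0, 0, 0.036, 0.3],
    [-1, 0, 0, 0, 0, 0.036, 0.3],
    [-1, 0, 0, 0, 0, 0.036, 0.3],
  ],
)

```text
t: 6.4
ee_pos: [521.6, -126.2, 142.8]
tool_rot: [-179.9, -0.1, 100.2]
force: [-0.4, 0.2, -4.0]
finger_gap: 49.6
grip_force: 40.0
```

Run:
```python
from h import *
s=get_state();print(s['t'],s['ee_pos'],s['force'],s['ft_torque'],s['tool_rot'])
Rm=R.from_euler('xyz',s['tool_rot'],degrees=True).as_matrix()
print(Rm.T@(np.array([524.8,-139.0,100])-s['ee_pos']))
```

```text
6.4 [ 521.62194314 -126.22249459  142.79063107] [-0.39444348  0.23934142 -4.01403997] [ 0.0343314  -0.03452302  0.04306608] [-1.79887487e+02 -1.14053748e-01  1.00213317e+02]
[-13.22370431   0.94605025  42.76261721]
```

Call:
servo_tool(
  rows=[
    [-0.07, 0.01, 0.1, 0, 0, 0, 0.3],
    [-0.13, 0.01, 0.2, 0, 0, 0, 0.3],
    [-0.13, 0.01, 0.3, 0, 0, 0, 0.3],
    [-0.13, 0.01, 0.35, 0, 0, 0, 0.3],
    [-0.13, 0.01, 0.35, 0, 0, 0, 0.3],
    [-0.13, 0.01, 0.35, 0, 0, 0, 0.3],
  ],
)

```text
t: 7.0
ee_pos: [525.8, -139.9, 108.4]
tool_rot: [-180.0, -0.0, 100.2]
force: [-0.8, 0.1, -3.1]
finger_gap: 49.3
grip_force: 40.0
```

Run:
```python
from h import *
s=get_state();print(s['t'],s['ee_pos'],s['force'],s['ft_torque'],s['tool_rot'])
w=snap('wrist','w5');b=snap('side','d5')
c=np.zeros((600,800,3),np.uint8)
c[:,:400]=cv2.resize(w['image'][140:380,200:360,::-1],(400,600),interpolation=cv2.INTER_CUBIC)
c[:,400:]=cv2.resize(b['image'][110:230,265:345,::-1],(400,600),interpolation=cv2.INTER_CUBIC)
cv2.imwrite('pics/c5.png',c)
```

```text
7.0 [ 525.77184681 -139.9247958   108.39826141] [-0.76418701  0.10576479 -3.11805056] [-0.00398738 -0.03728936 -0.01599563] [-1.79967797e+02 -2.51554585e-02  1.00230040e+02]
```

View pics/c5.png

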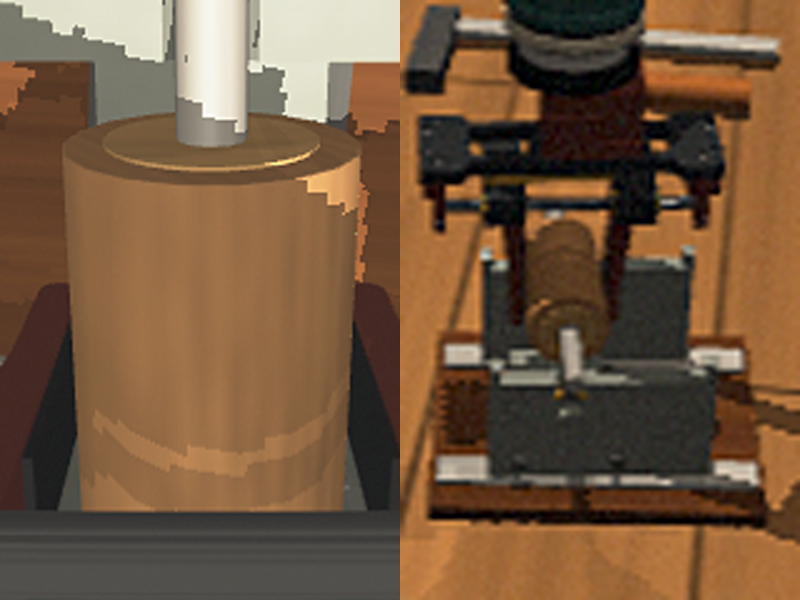

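Call:
servo_tool(
  rows=[
    [0, 0, 0.015, 0, 0, 0, 0.3],
    [0, 0, 0.03, 0, 0, 0, 0.3],
    [0, 0, 0.045, 0, 0, 0, 0.3],
    [0, 0, 0.06, 0, 0, 0, 0.3],
    [0, 0, 0.075, 0, 0, 0, 0.3],
    [0, 0, 0.09, 0, 0, 0, 0.3],
    [0, 0, 0.105, 0, 0, 0, 0.3],
    [0, 0, 0.12, 0, 0, 0, 0.3],
  ],
)

```text
t: 7.9
ee_pos: [525.9, -140.2, 96.5]
tool_rot: [-180.0, -0.0, 100.2]
force: [0.0, -0.4, -2.6]
finger_gap: 49.5
grip_force: 40.0
```

Call:
servo_tool(
  rows=[
    [0, 0, 0.01, 0, 0, 0, 0.3],
    [0, 0, 0.02, 0, 0, 0, 0.3],
    [0, 0, 0.03, 0, 0, 0, 0.3],
    [0, 0, 0.04, 0, 0, 0, 0.3],
    [0, 0, 0.05, 0, 0, 0, 0.3],
    [0, 0, 0.05, 0, 0, 0, 0.3],
  ],
)

```text
t: 8.5
ee_pos: [525.8, -140.1, 91.5]
tool_rot: [-180.0, -0.0, 100.2]
force: [0.7, -0.4, -3.9]
finger_gap: 49.2
grip_force: 40.0
```

Call:
servo_tool(
  rows=[
    [0, 0, 0.01, 0, 0, 0, 0.3],
    [0, 0, 0.02, 0, 0, 0, 0.3],
    [0, 0, 0.03, 0, 0, 0, 0.3],
    [0, 0, 0.03, 0, 0, 0, 0.3],
  ],
)

```text
t: 8.9
ee_pos: [525.8, -140.1, 88.5]
tool_rot: [-180.0, -0.0, 100.2]
force: [-0.5, -0.3, -3.3]
finger_gap: 48.9
grip_force: 40.0
```

Call:
servo_tool(
  rows=[
    [0, 0, 0.01, 0, 0, 0, 0.3],
    [0, 0, 0.02, 0, 0, 0, 0.3],
    [0, 0, 0.03, 0, 0, 0, 0.3],
    [0, 0, 0.03, 0, 0, 0, 0.3],
  ],
)

```text
t: 9.3
ee_pos: [525.8, -140.1, 85.5]
tool_rot: [-180.0, -0.0, 100.2]
force: [-0.3, -0.8, -2.5]
finger_gap: 49.5
grip_force: 40.0
```

Call:
servo_tool(
  rows=[
    [0, 0, 0.01, 0, 0, 0, 0.3],
    [0, 0, 0.02, 0, 0, 0, 0.3],
    [0, 0, 0.03, 0, 0, 0, 0.3],
    [0, 0, 0.035, 0, 0, 0, 0.3],
    [0, 0, 0.035, 0, 0, 0, 0.3],
  ],
)

```text
t: 9.8
ee_pos: [525.6, -140.2, 82.5]
tool_rot: [-180.0, -0.0, 100.2]
force: [-2.0, 0.2, 3.6]
finger_gap: 49.4
grip_force: 40.0
```

Call:
servo_tool(
  rows=[
    [0, 0, 0.005, 0, 0, 0, 0.3],
    [0, 0, 0.01, 0, 0, 0, 0.3],
    [0, 0, 0.01, 0, 0, 0, 0.3],
  ],
)

```text
t: 10.1
ee_pos: [525.8, -140.2, 82.2]
tool_rot: [-180.0, 0.0, 100.2]
force: [-4.2, -0.0, 11.4]
finger_gap: 49.4
grip_force: 40.0
```

Call:
servo_tool(
  rows=[
    [0, -0.004, 0.004, 0, 0, 0, 0.3],
    [0, -0.004, 0.008, 0, 0, 0, 0.3],
    [0, -0.004, 0.008, 0, 0, 0, 0.3],
  ],
)

```text
t: 10.4
ee_pos: [526.0, -140.4, 81.8]
tool_rot: [179.9, 0.0, 100.2]
force: [-3.8, 0.7, 13.0]
finger_gap: 49.4
grip_force: 40.0
```

Call:
servo_tool(
  rows=[
    [0, 0, 0.004, 0, 0, 0, 0.3],
    [0, 0, 0.008, 0, 0, 0, 0.3],
    [0, 0, 0.008, 0, 0, 0, 0.3],
  ],
)

```text
t: 10.7
ee_pos: [526.4, -140.6, 81.1]
tool_rot: [179.9, 0.1, 100.2]
force: [-3.7, 1.2, 12.5]
finger_gap: 49.4
grip_force: 40.0
```

Call:
servo_tool(
  rows=[
    [0, -0.004, 0.005, 0, 0, 0, 0.3],
    [0, -0.004, 0.01, 0, 0, 0, 0.3],
    [0, -0.004, 0.01, 0, 0, 0, 0.3],
  ],
)

```text
t: 11.0
ee_pos: [526.6, -140.8, 80.2]
tool_rot: [179.8, 0.1, 100.2]
force: [-2.1, -0.2, 13.2]
finger_gap: 49.4
grip_force: 40.0
```

Call:
servo_tool(
  rows=[
    [0, 0, 0.005, 0, 0, 0, 0.3],
    [0, 0, 0.01, 0, 0, 0, 0.3],
    [0, 0, 0.01, 0, 0, 0, 0.3],
  ],
)

```text
t: 11.3
ee_pos: [526.5, -140.9, 78.8]
tool_rot: [179.8, 0.1, 100.2]
force: [-1.3, -1.0, 8.0]
finger_gap: 49.6
grip_force: 40.0
```

Call:
servo_tool(
  rows=[
    [0, 0, 0.008, 0, 0, 0, 0.3],
    [0, 0, 0.016, 0, 0, 0, 0.3],
    [0, 0, 0.024, 0, 0, 0, 0.3],
    [0, 0, 0.03, 0, 0, 0, 0.3],
    [0, 0, 0.03, 0, 0, 0, 0.3],
  ],
)

```text
t: 11.8
ee_pos: [525.2, -140.4, 74.0]
tool_rot: [-180.0, 0.0, 100.2]
force: [0.9, -2.4, -6.4]
finger_gap: 49.7
grip_force: 40.0
```

Call:
servo_tool(
  rows=[
    [0, 0, 0.008, 0, 0, 0, 0.3],
    [0, 0, 0.016, 0, 0, 0, 0.3],
    [0, 0, 0.024, 0, 0, 0, 0.3],
    [0, 0, 0.03, 0, 0, 0, 0.3],
    [0, 0, 0.03, 0, 0, 0, 0.3],
  ],
)

```text
t: 12.3
ee_pos: [525.4, -139.9, 71.2]
tool_rot: [180.0, -0.0, 100.2]
force: [4.1, 1.4, -12.1]
finger_gap: 49.3
grip_force: 40.0
```

Call:
servo_tool(
  rows=[
    [0, 0, 0.006, 0, 0, 0, 0.3],
    [0, 0, 0.012, 0, 0, 0, 0.3],
    [0, 0, 0.018, 0, 0, 0, 0.3],
    [0, 0, 0.018, 0, 0, 0, 0.3],
  ],
)

```text
t: 12.7
ee_pos: [524.7, -140.4, 69.9]
tool_rot: [-180.0, 0.0, 100.2]
force: [0.5, -0.5, -4.6]
finger_gap: 49.3
grip_force: 40.0
```

Call:
servo_tool(
  rows=[
    [0, 0, 0.005, 0, 0, 0, 0.3],
    [0, 0, 0.01, 0, 0, 0, 0.3],
    [0, 0, 0.01, 0, 0, 0, 0.3],
  ],
)

```text
t: 13.0
ee_pos: [524.7, -140.3, 68.8]
tool_rot: [-180.0, -0.0, 100.2]
force: [0.4, -1.5, -1.2]
finger_gap: 49.8
grip_force: 40.0
```

Call:
servo_tool(
  rows=[
    [0, 0, 0.005, 0, 0, 0, 0.3],
    [0, 0, 0.01, 0, 0, 0, 0.3],
    [0, 0, 0.01, 0, 0, 0, 0.3],
  ],
)

```text
t: 13.3
ee_pos: [524.8, -140.3, 68.6]
tool_rot: [-180.0, 0.0, 100.2]
force: [-3.2, 0.0, 8.5]
finger_gap: 49.1
grip_force: 40.0
```

Call:
servo_tool(
  rows=[
    [0, 0, 0.004, 0, 0, 0, 0.3],
    [0, 0, 0.008, 0, 0, 0, 0.3],
    [0, 0, 0.008, 0, 0, 0, 0.3],
  ],
)

```text
t: 13.6
ee_pos: [524.8, -140.3, 68.5]
tool_rot: [-180.0, 0.0, 100.2]
force: [-5.7, 2.8, 15.7]
finger_gap: 49.3
grip_force: 40.0
```

Firm floor contact at the expected height; releasing.

Call:
servo_tool(
  rows=[
    [0, 0, 0, 0, 0, 0, 0.7],
    [0, 0, 0, 0, 0, 0, 0.85],
    [0, 0, 0, 0, 0, 0, 0.85],
    [0, 0, 0, 0, 0, 0, 0.85],
    [0, 0, 0, 0, 0, 0, 0.85],
    [0, 0, 0, 0, 0, 0, 0.85],
  ],
)

```text
t: 14.2
ee_pos: [525.1, -140.3, 66.8]
tool_rot: [-180.0, -0.0, 100.2]
force: [-0.4, 0.6, -0.5]
finger_gap: 74.7
grip_force: 0.0
```

Call:
servo_tool(
  rows=[
    [0, 0, -0.1, 0, 0, 0, 0.85],
    [0, 0, -0.3, 0, 0, 0, 0.85],
    [0, 0, -0.6, 0, 0, 0, 0.85],
    [0, 0, -0.9, 0, 0, 0, 0.85],
    [0, 0, -1, 0, 0, 0, 0.85],
  ],
)

```text
t: 14.7
ee_pos: [526.9, -141.0, 170.4]
tool_rot: [179.7, 0.2, 100.2]
force: [-0.3, 0.3, 0.5]
finger_gap: 74.5
grip_force: 0.0
```

Call:
servo_tool(
  rows=[
    [-0.3, 0, -0.3, 0, 0, 0, 0.85],
    [-0.6, 0, -0.6, 0, 0, 0, 0.85],
    [-0.8, 0, -0.8, 0, 0, 0, 0.85],
    [-0.8, 0, -0.8, 0, 0, 0, 0.85],
  ],
)

```text
t: 15.1
ee_pos: [541.5, -222.3, 249.8]
tool_rot: [179.7, 0.3, 100.1]
force: [0.3, 0.1, 0.5]
finger_gap: 74.3
grip_force: 0.0
```

Run:
```python
from h import *
s=get_state();print(s['t'],s['ee_pos'],s['force'])
w=snap('wrist','w6');b=snap('side','d6')
c=np.zeros((600,800,3),np.uint8)
c[:,:400]=cv2.resize(w['image'][0:300,180:380,::-1],(400,600),interpolation=cv2.INTER_CUBIC)
c[:,400:]=cv2.resize(b['image'][110:230,265:345,::-1],(400,600),interpolation=cv2.INTER_CUBIC)
cv2.imwrite('pics/c6.png',c)
ax=np.array([-np.sin(np.radians(10.2)),np.cos(np.radians(10.2)),0])
for z in(70,84):
  for k in(100,-100):
    p=np.array([524.9,-141.5,z])+k*ax; u=proj(w,p);v=proj(b,p);print(z,k,(u[0]-180)*2,u[1]*2,400+(v[0]-265)*5,(v[1]-110)*5)
```

```text
15.1 [ 541.54769056 -222.29703977  249.83683749] [0.31756059 0.05756723 0.48088054]
70 100 201.7293587288857 -57.636356107817846 572.9641155772543 437.69263060091987
70 -100 203.8858611674366 423.4267522864292 551.6558006144876 255.2733832253523
84 100 201.56822286323165 -70.5973696698698 573.8359787019118 418.92452516988965
84 -100 203.84027675965217 432.38990613183313 552.2805583491979 237.43829535054488
```

View pics/c6.png

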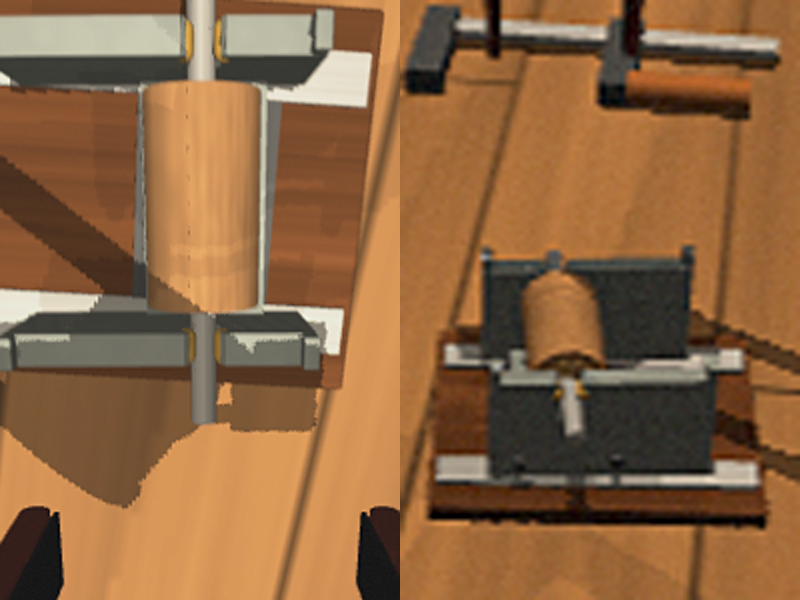

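The axle lies below the brass noses at both ends. The ends show at (204,423) and (573,435), which fits the 70 mm seated height and not the 84 mm catch height.

```bash
python3 -c "
from h import *
print(workorder.finish_job())"
```

```text
the job is handed in; nothing more can be done
None
```

The drum is off its rack and fitted in the bearing stand; the last pictures show both axle ends at about the 70 mm seated height, past the catches. The gripper is open and clear, nothing else was touched on the way, and I handed the job in at about 15 s (no verdict was returned).

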